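# Fit the axle into the strap creaser

## Task

Fit the loose axle into the strap creaser: press the release button so that the clear guard springs open, then grip the bare steel part of the axle and slide it partway into the bore. Let go, take hold of its red tail end and push the axle fully home until it bottoms in the bore. Leave the guard open, let go of the axle, and do not disturb the other things on the table.

Things in the scene. Friction and masses are not known exactly. Their poses are not given: they have to be found in the camera images.
- creaser: Strap-creasing machine fixed to the table; base plate 150 x 385 x 15 mm. Origin on the table directly below the bore's mouth; z up, +y is the level direction in which the axle is pushed, -x side faces the robot. The green bearing housing stands at x -35..35, y 0..160, top 78 mm above the table; at its robot side a grey latch box x -56..-36, y 4..38, top 88, its catch nose reaching y -5.
- bore_mouth (a point): Centre of the bore's mouth, 60 mm above the table, axes as the creaser's. The bore, 19 mm wide with a 4 mm chamfer, runs level along +y and is blind: 140 mm deep. From the hood to the mouth a V rail, at most 14 mm wide, carries the axle in line with the bore; fingers can reach 40 mm below the axle's centre line on both sides of it.
- hood_mouth (a point): Point on the axle's line, 60 mm above the table, in the mouth of the green hood, 140 mm before the bore's mouth (creaser y = -140). The hood (56 mm wide, top 78 mm above the table, reaching back to y = -216, closed but for this mouth) covers the axle's red tail at the start, out of reach.
- axle: Loose round rod, 16 mm thick, 180 mm long, about 0.22 kg. Origin: centre of its front (tip) end; it extends along its own -y. First 135 mm bare steel, last 45 mm the red tail. It starts on the V rail, tip 8 to 23 mm short of the bore's mouth, red tail under the hood. It slides with friction only, and stays put when let go. Home: 140 mm in the bore, 40 mm of red sticking out.
- axle_tail (a point): Centre of the axle's rear end, 180 mm behind its tip.
- guard (a joint): Clear flat guard in a yellow frame, hinged along the creaser's far (+x) side, covering the axle from hood to housing (x -52..67, top 81 mm above the table; hinge at x 67). Value in rad: 0 closed, latched; once released, a spring swings it up and away from the robot within about 1.5 s to its stop at 2.6, where it stays, lying back clear of the axle.
- release_top (a point): Centre of the top face of the red release button, 28 mm across, in a black ring on the bearing housing, 85 mm from the bore's mouth along +y; the face is 100 mm above the table. Pressed straight down: 6 mm travel, about 5 N fully down; the guard is let go after about 4 mm and stays open when the button is let up.
- weight: Brass pattern weight, 48 mm wide, 44 mm high, origin under its centre; near the creaser on the robot's side. Leave alone.
- jar: Small glass jar with black cap, 48 mm wide, 60 mm high, origin under its centre; beyond the housing. Leave alone.
- awl: Awl with wooden handle, 160 mm long, lying beside the hood, origin under its middle. Leave alone.
- mug: White mug, 80 mm wide, 90 mm high, origin under its centre; at the left. Leave alone.
- mallet: Hammer with wooden handle and steel head, 260 mm long, lying at the right, origin under its middle. Leave alone.
- marker: Blue marker pen, 140 mm long, lying at the right, origin under its middle. Leave alone.

How it is judged:
By the outcome, as a careful person would: the job done as asked, in the order asked, and still so for the second after the job is handed in, with the robot touching nothing.
It also fails if it takes over 54 s, if anything falls off the work surface, if the arm or the gripper's body presses on something with over 40 N, if the wrist force passes 120 N, or if a joint passes its speed limit or range.

## Robot

A 6-joint arm with a two-finger parallel gripper is mounted at the origin on the work surface. World frame = base frame: x ahead of the robot, y to its left, z up, the work surface at z = 0. Lengths are in m, angles in rad, forces in N, time in s.
With the tool pointing down it reaches from about 0.35 to 0.85 m from the base axis. Payload 8.1 kg.
Tool frame: the origin (TCP) lies on the centre line of the jaws, within the pads' length; the fingertips stand 17 mm ahead of it and the grasp point (between the pads) lies 2 mm behind it; z points along the fingers, y is the direction in which the jaws open and shut (so a half turn about z gives the same grasp; the last joint's range is limited). The gripper opens to 85 mm and grips with 20 to 120 N. Pads are 22 mm wide; open, the fingers measure 114 mm over their backs; the gripper's body (76 mm by 85 mm) begins 54 mm behind the grasp point. The pads swing forward as they close: fully open they stand 13 mm farther back than shut.
Start: joints at [1.028, 0.13, 1.488, -0, 1.523, -0.085], TCP at [0.265, 0.538, 0.248] pointing down, gripper open.
Joint ranges: [-2.96, 2.96], [-0.89, 2.26], [0.02, 2.5], [-1.34, 4.48], [0, 2.73], [-2.66, 2.66]. Speed limits (rad/s): [2.39, 2.39, 2.79, 3.14, 3.14, 3.14].

## Interface

Orientations are given as a rotation vector (axis times angle).
In Python, from plant import manip gives the robot as it stands. The module is installed in compiled form; this text tells all that it offers.
- The arm moves only by the shell command python3 -m pendant 'ROWS' [FORCE]. ROWS is JSON, a list of rows, each a list of 7 numbers: the closure, from -1 (fully open) to 1 (shut), then the shift along the tool's x, y, z in mm, then the turn, a rotation vector about the tool's x, y, z in rad. A call has 1 to 12 rows; each row is the pose to reach, as a shift and turn from the pose measured when the call began, along the tool's axes at that moment; what a row does not reach only later rows make up. A row lasts 1/8 s, in which the tool goes at most 62.5 mm and 10.7 degrees, less where a joint would pass 70% of its speed; a pose out of reach is approached as far as the arm can. A call with a gripper value outside its range is refused whole. The fingers move at their own pace and stop on an object; FORCE is the grip in N (left out, the last holds). Time passes only in rows, so rows that repeat a pose let the fingers close. It gives the time, the measured TCP pose, the force and the opening at its end, in the units of the state.
- manip.get_obs(): the state, without advancing time (a new reading comes with each control period).
- manip.read_camera(name): name is "scene" or "top" or "wrist"; returns (picture, depth): 400x640x3 uint8, red, green, blue; 400x640 float32, m along the optical axis (not along the pixel's ray), 0 where there is no reading.
- manip.camera_model(name): a dict with "fx", "fy", "cx", "cy" (pixels), "k1" (the pictures are not rectified: a ray, as slopes to the right and down, at radius r is drawn at 1 + k1 r^2 times it, then the intrinsics apply), "cam_to_world" (4x4, takes a point from camera to world coordinates). Camera axes: x right, y down, z forward; pixel columns grow to the right and rows downward; lengths in m; the calibration is good to about 2 mm. A picture is of the moment at which its call begins: read the wrist's pose just before it. camera_model takes no time and is no camera call; for the wrist camera it gives the pose at the moment of the call.
- manip.sign_off(): hands the job in, once; it reports no verdict.
The state is a dict: "t": time; "joints": joint angles; "qvel": joint speeds; "tau": joint torques, N m; "tool_pos": TCP position; "orientation": TCP orientation; "force": force on the tool from outside, world axes, zero at the start; "moment": the same for the moment, N m; "finger_gap": opening from 0.0 (shut) to 1.0 (fully open).
Only numpy, scipy, OpenCV 4.12 (cv2) and the standard library are available. Lean on these libraries where they do the work, as an engineer would, in place of code of your own. Each camera call takes 0.05 s, during which the arm holds its last target.

## Working session

There is one attempt and no reset: what is moved stays moved. The work goes in short steps, Python scripts to look and compute and a shell command to move; the robot and the scene stay as the last step left them, time stands still between calls to the robot, and variables do not carry over. Pictures are saved under pics/ and viewed, and the job is handed in when it is done.

```bash
mkdir -p pics; cat > h.py <<'E'
import numpy as np, cv2, json
from plant import manip
from scipy.spatial.transform import Rotation as R
def snap(n,f):
    m=manip.camera_model(n); p,d=manip.read_camera(n)
    cv2.imwrite('pics/%s.png'%f,cv2.cvtColor(p,cv2.COLOR_RGB2BGR)); np.savez('pics/%s.npz'%f,p=p,d=d,T=np.array(m['cam_to_world']),k=np.array([m['fx'],m['fy'],m['cx'],m['cy'],m['k1']]))
    return p,d,m
def load(f):
    z=np.load('pics/%s.npz'%f); return z['p'],z['d'],z['T'],z['k']
def ray(uv,k):
    fx,fy,cx,cy,k1=k
    K=np.array([[fx,0,cx],[0,fy,cy],[0,0,1.]])
    return cv2.undistortPoints(np.array(uv,float).reshape(-1,1,2),K,np.array([k1,0,0,0.])).reshape(-1,2)
def onplane(uv,f,z):
    _,_,T,k=load(f); s=ray(uv,k); D=np.c_[s,np.ones(len(s))]@T[:3,:3].T; o=T[:3,3]
    return o+D*((z-o[2])/D[:,2])[:,None]
def bydepth(uv,f):
    _,d,T,k=load(f); s=ray(uv,k); uv=np.array(uv,int).reshape(-1,2); dd=d[uv[:,1],uv[:,0]]
    return (np.c_[s,np.ones(len(s))]*dd[:,None])@T[:3,:3].T+T[:3,3]
def st():
    o=manip.get_obs(); print({a:np.round(o[a],4).tolist() for a in('t','joints','tool_pos','orientation','force','finger_gap')}); print(np.round(R.from_rotvec(o['orientation']).as_matrix(),3)); return o
def totool(p,yaw_y=None):
    """tool-frame shift mm to world point p"""
    o=manip.get_obs(); return 1000*R.from_rotvec(o['orientation']).as_matrix().T@(np.array(p)-o['tool_pos'])
E
python3 - <<'E'
from h import *
for n in('scene','top','wrist'): 
    p,d,m=snap(n,n+'0'); print(n,np.round(m['cam_to_world'],3).tolist(),m['fx'],m['k1'])
st()
E
```

```text
scene [[0.87, 0.381, -0.312, 0.901], [0.493, -0.667, 0.558, -0.692], [0.004, -0.64, -0.769, 1.017], [0.0, 0.0, 0.0, 1.0]] 387.4008316702037 0.005379685911800125
top [[0.022, -0.98, 0.198, 0.279], [-1.0, -0.023, -0.007, -0.015], [0.011, -0.198, -0.98, 1.391], [0.0, 0.0, 0.0, 1.0]] 474.2954414985678 -0.07685448677917874
wrist [[0.442, 0.848, 0.294, 0.19], [0.897, -0.418, -0.145, 0.575], [-0.001, 0.328, -0.945, 0.373], [0.0, 0.0, 0.0, 1.0]] 314.57299516671554 -0.045007707407004
{'t': 0.15, 'joints': [1.0276, 0.131, 1.4891, -0.0, 1.523, -0.0854], 'tool_pos': [0.265, 0.5379, 0.2475], 'orientation': [-0.7127, -3.0592, 0.0022], 'force': [0.1377, 1.1203, -0.7693], 'finger_gap': 1.0025}
[[-0.897  0.442 -0.001]
 [ 0.442  0.897 -0.001]
 [ 0.    -0.001 -1.   ]]
```

View pics/top0.png

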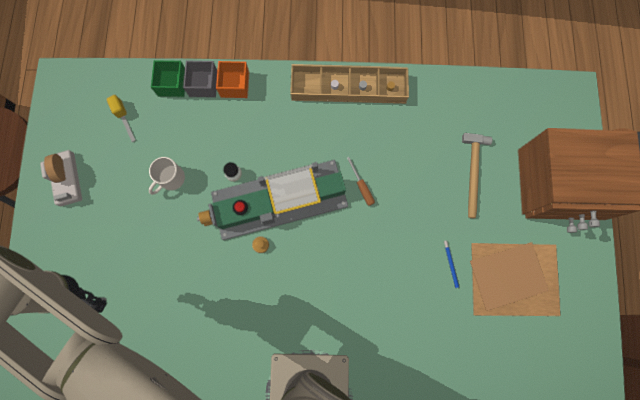

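View pics/scene0.png

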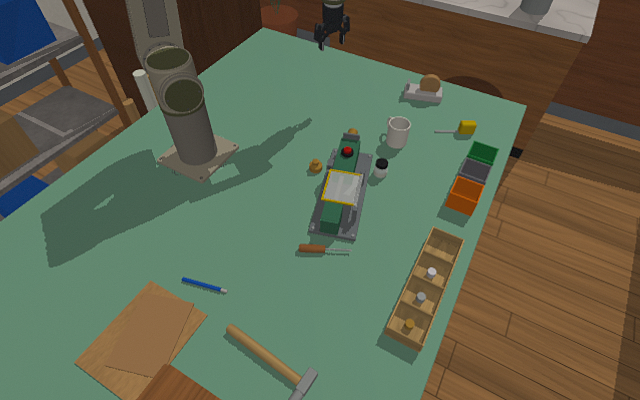

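View pics/wrist0.png

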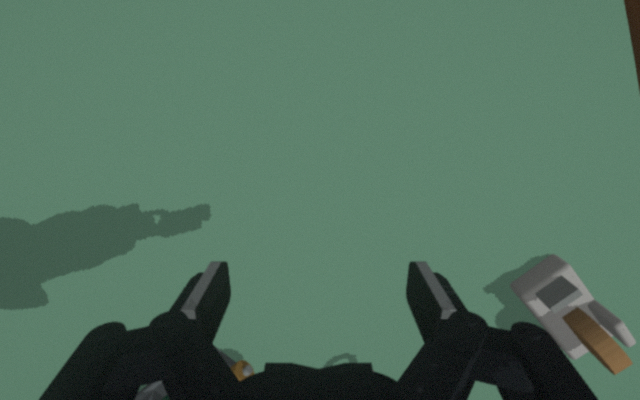

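The top view shows the red button at about (240,207), the yellow guard around (293,190), the hood near (328,183), the weight at (261,244), the jar at (231,171) and the awl at (362,185). Next I measure the button and the axis.

```bash
python3 - <<'E'
from h import *
def cen(f,lo,hi,box):
    p=load(f)[0]; h=cv2.cvtColor(p,cv2.COLOR_RGB2HSV); m=cv2.inRange(h,lo,hi)
    if lo[0]==0: m|=cv2.inRange(h,(172,lo[1],lo[2]),(180,255,255))
    q=np.zeros_like(m); x0,y0,x1,y1=box; q[y0:y1,x0:x1]=m[y0:y1,x0:x1]
    M=cv2.moments(q,True); return (M['m10']/M['m00'],M['m01']/M['m00']),M['m00'],q
rb={}
for f,b in(('top0',(220,190,260,225)),('scene0',(335,140,360,165))):
    c,a,q=cen(f,(0,150,90),(6,255,255),b); print(f,c,a,onplane([c],f,.1),bydepth([c],f))
# green body in top: housing+hood + yellow frame ; minAreaRect
c,a,q=cen('top0',(18,130,130),(32,255,255),(262,160,326,220)); print('yel',c,a)
pts=cv2.findNonZero(q).reshape(-1,2); r=cv2.minAreaRect(pts); bp=cv2.boxPoints(r); w=onplane(bp,'top0',.08); print(bp,w)
c2=w.mean(0); print('guard c',c2)
c,a,q=cen('scene0',(18,130,130),(32,255,255),(315,165,370,210)); pts=cv2.findNonZero(q).reshape(-1,2)
p=load('top0')[0]; cv2.imwrite('pics/topz.png',cv2.resize(p[150:250,190:390,::-1],None,fx=4,fy=4,interpolation=cv2.INTER_CUBIC))
p=load('scene0')[0]; cv2.imwrite('pics/scz.png',cv2.resize(p[120:260,280:410,::-1],None,fx=4,fy=4,interpolation=cv2.INTER_CUBIC))
E
```

```text
top0 (239.04705882352943, 206.42352941176472) 85.0 [[0.50994908 0.20430326 0.1       ]] [[0.5107159  0.20503075 0.09571875]]
scene0 (347.1025641025641, 149.48717948717947) 39.0 [[0.51100134 0.20213797 0.1       ]] [[0.51333843 0.19678287 0.10549257]]
yel (293.9003984063745, 197.37450199203187) 251.0
[[264.8154  180.32307]
 [311.0154  167.72307]
 [320.36154 201.9923 ]
 [274.16153 214.5923 ]] [[ 0.59060541  0.13859663  0.08      ]
 [ 0.63075177  0.00831659  0.08      ]
 [ 0.53168273 -0.02059956  0.08      ]
 [ 0.4926731   0.10794271  0.08      ]]
guard c [0.56142825 0.05856409 0.08      ]
```

View pics/topz.png

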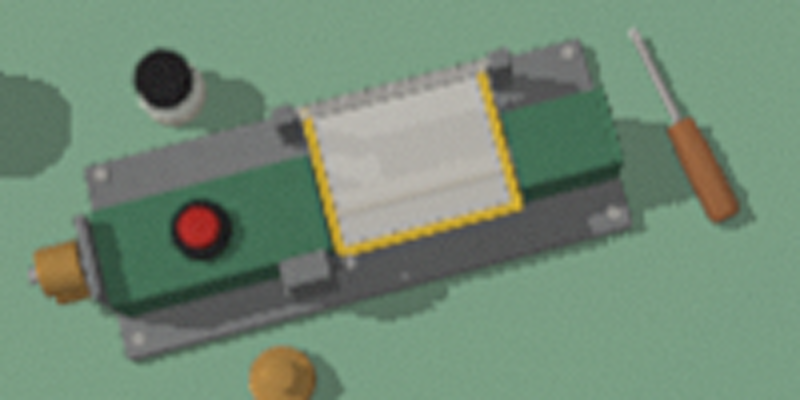

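View pics/scz.png

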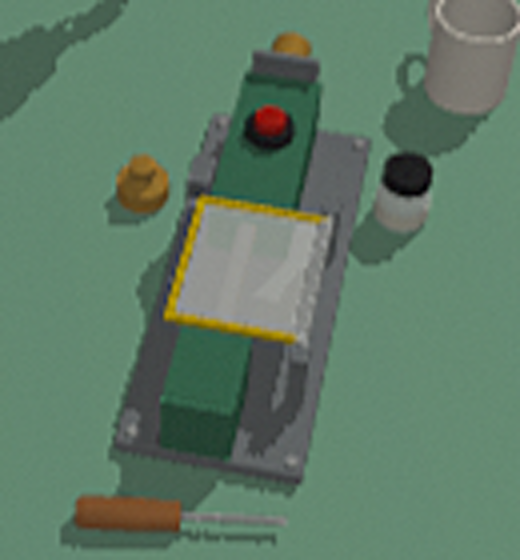

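```bash
python3 - <<'E'
from h import *
print(totool([.5105,.2035,.16]), totool([.5105,.2035,.23]))
p=load('top0')
for n,uv,z in(('weight',(261,243),.03),('jar',(231,169),.06)): print(n,onplane([uv],'top0',z))
E
```

```text
[-368.04060457 -191.28708144   87.72076658] [-368.03454612 -191.3893575    17.72084156]
weight [[0.41722503 0.14714037 0.03      ]]
jar [[0.62682051 0.24076976 0.06      ]]
```

```bash
python3 -m pendant '[[1,-50,-26,10,0,0,0.12],[1,-105,-55,18,0,0,0.25],[1,-160,-83,18,0,0,0.4],[1,-215,-112,18,0,0,0.55],[1,-270,-140,30,0,0,0.68],[1,-320,-166,50,0,0,0.8],[1,-368,-191,75,0,0,0.817],[1,-368,-191,75,0,0,0.817],[1,-368,-191,75,0,0,0.817]]' 40; python3 - <<'E'
from h import *
st(); print(totool([.5105,.2035,.15])); snap('wrist','w1')
E
```

```text
t: 1.27
tool_pos: [0.5103, 0.2038, 0.1725]
orientation: [-1.87, -2.523, 0.003]
force: [1.1, 0.1, 0.6]
finger_gap: 0.002
{'t': 1.275, 'joints': [0.287, 0.0446, 1.719, -0.0005, 1.3798, -0.0081], 'tool_pos': [0.5103, 0.2038, 0.1725], 'orientation': [-1.8701, -2.5235, 0.0028], 'force': [1.1378, 0.1363, 0.6418], 'finger_gap': 0.0017}
[[-0.291  0.957 -0.002]
 [ 0.957  0.291 -0.001]
 [-0.001 -0.002 -1.   ]]
[-0.35370674  0.0892635  22.53552406]
```

View pics/w1.png

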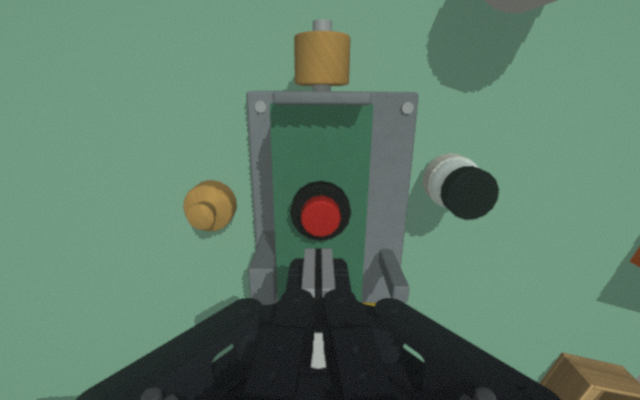

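The wrist view shows the button at (320,216), in line with the shut fingertips at (318,255). The housing edges run vertically. I measure from this picture.

```bash
python3 - <<'E'
from h import *
p,d,T,k=load('w1'); h=cv2.cvtColor(p,cv2.COLOR_RGB2HSV)
m=cv2.inRange(h,(0,150,90),(6,255,255))|cv2.inRange(h,(172,150,90),(180,255,255)); m[:,:280]=0;m[:,360:]=0;m[:180]=0;m[250:]=0
c,r=cv2.minEnclosingCircle(cv2.findNonZero(m)); M=cv2.moments(m,True); c2=(M['m10']/M['m00'],M['m01']/M['m00']); print(c,r,c2,onplane([c2],'w1',.1))
# housing dark-green edges
g=cv2.inRange(h,(60,70,30),(90,255,105))
for v in (120,140,160,180,240):
    xs=np.where(g[v,240:400])[0]+240; 
    if len(xs): a=onplane([(xs.min(),v),(xs.max()+1,v)],'w1',.078); print(v,xs.min(),xs.max(),a.round(4).tolist())
E
```

```text
(320.4197082519531, 215.8795623779297) 20.28531265258789 (320.40847322142287, 216.05595523581135) [[0.51137133 0.2076826  0.1       ]]
120 271 366 [[0.461, 0.257, 0.078], [0.5239, 0.2761, 0.078]]
140 271 351 [[0.4644, 0.2438, 0.078], [0.5184, 0.2602, 0.078]]
160 272 369 [[0.4686, 0.2302, 0.078], [0.5353, 0.2505, 0.078]]
180 273 367 [[0.4729, 0.2161, 0.078], [0.5389, 0.2362, 0.078]]
240 275 364 [[0.4863, 0.1696, 0.078], [0.5532, 0.19, 0.078]]
```

```bash
python3 -m pendant '[[1,1,0,35,0,0,0],[1,1,0,52,0,0,0],[1,1,0,57,0,0,0],[1,1,0,60,0,0,0],[1,1,0,60,0,0,0],[1,1,0,60,0,0,0]]'; python3 - <<'E'
from h import *
snap('scene','s2'); p=load('s2')[0]; cv2.imwrite('pics/s2z.png',cv2.resize(p[120:260,280:410,::-1],None,fx=4,fy=4))
E
```

```text
t: 2.08
tool_pos: [0.5107, 0.2057, 0.1141]
orientation: [1.868, 2.525, 0.001]
force: [-1.0, 1.3, 2.0]
finger_gap: -0.002
```

View pics/s2z.png

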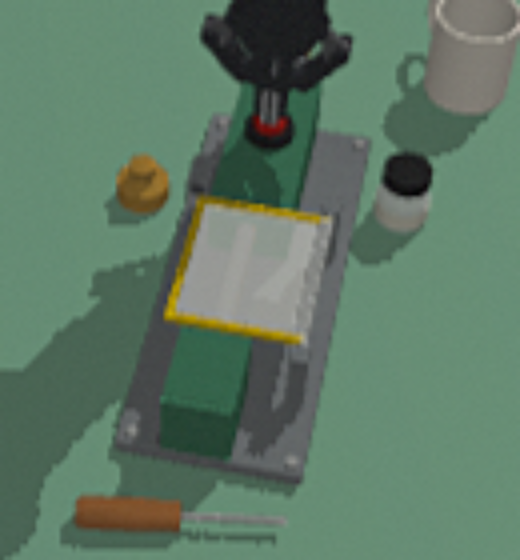

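The fingertips are on the button (about (270,125) in the crop), and the guard is still shut. I press a few mm deeper.

```bash
python3 -m pendant '[[1,0,0,2,0,0,0],[1,0,0,4,0,0,0],[1,0,0,4,0,0,0],[1,0,0,4,0,0,0]]'; python3 - <<'E'
from h import *
snap('scene','s3'); p=load('s3')[0]; cv2.imwrite('pics/s3z.png',cv2.resize(p[120:260,280:410,::-1],None,fx=4,fy=4))
E
```

```text
t: 2.62
tool_pos: [0.511, 0.2057, 0.111]
orientation: [1.868, 2.524, 0.002]
force: [-5.0, -0.5, 10.9]
finger_gap: 0.001
```

View pics/s3z.png

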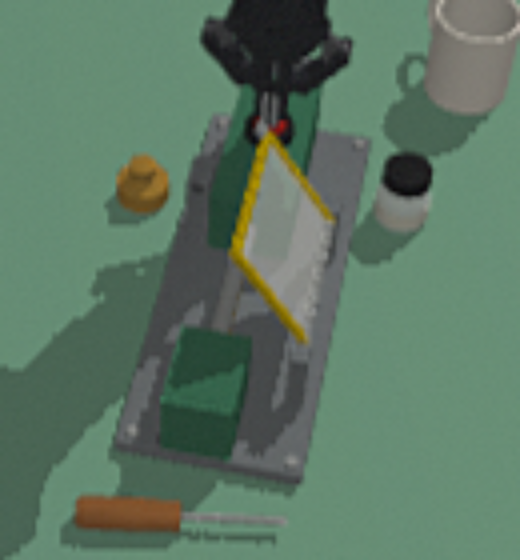

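```bash
python3 -m pendant '[[1,0,0,-40,0,0,0],[1,0,0,-90,0,0,0],[1,-20,0,-120,0,0,0],[1,-70,0,-120,0,0,0],[1,-120,0,-120,0,0,0],[1,-150,0,-120,0,0,0],[0,-150,0,-120,0,0,0],[0,-150,0,-120,0,0,0],[0,-150,0,-120,0,0,0],[0,-150,0,-120,0,0,0]]'; python3 - <<'E'
from h import *
snap('scene','s4'); p=load('s4')[0]; cv2.imwrite('pics/s4z.png',cv2.resize(p[120:260,280:410,::-1],None,fx=4,fy=4)); snap('wrist','w4'); snap('top','t4');st()
p=load('t4')[0]; cv2.imwrite('pics/t4z.png',cv2.resize(p[150:250,190:390,::-1],None,fx=4,fy=4,interpolation=cv2.INTER_CUBIC))
E
```

```text
t: 3.92
tool_pos: [0.5545, 0.0632, 0.231]
orientation: [1.867, 2.525, 0.002]
force: [0.2, -1.0, 0.1]
finger_gap: 0.504
{'t': 4.075, 'joints': [0.0208, 0.0242, 1.6313, 0.0001, 1.4843, -0.2764], 'tool_pos': [0.5546, 0.0628, 0.2311], 'orientation': [1.8673, 2.5248, 0.0018], 'force': [0.2627, 0.2222, -0.0522], 'finger_gap': 0.4998}
[[-0.293  0.956  0.002]
 [ 0.956  0.293  0.   ]
 [-0.     0.002 -1.   ]]
```

View pics/s4z.png

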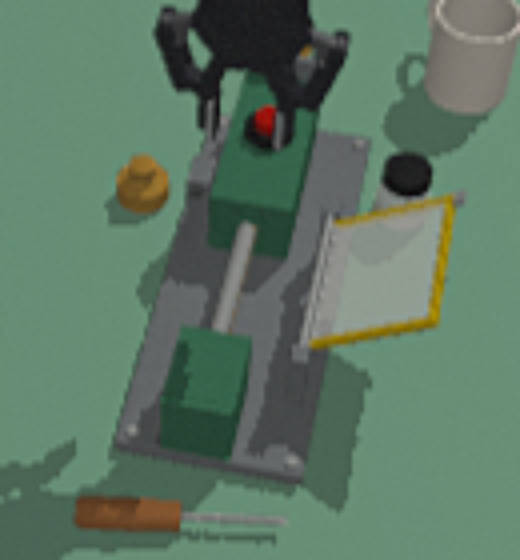

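View pics/w4.png

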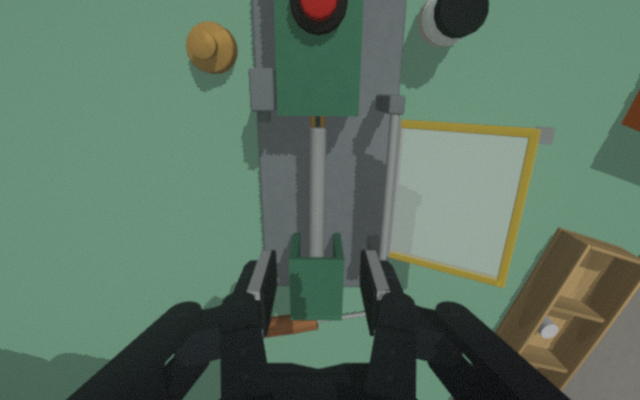

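View pics/t4z.png

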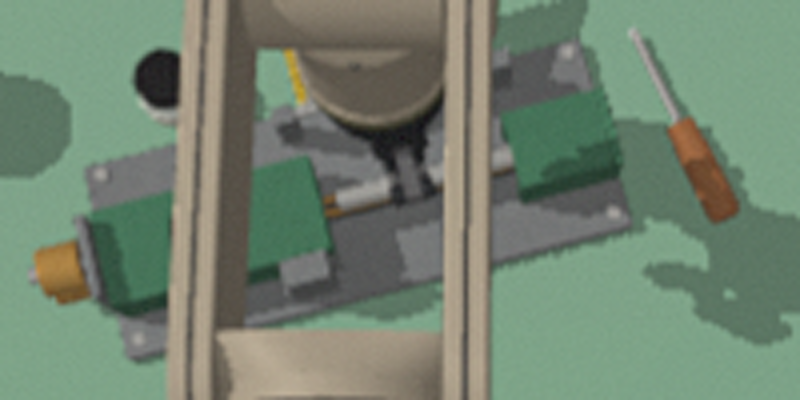

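The guard lies open on the far side. In the wrist view the axle runs from its tip at (318,127) to the hood edge at (317,256), and the housing front edge is at row 116. I measure the axle line.

```bash
cat > ax.py <<'E'
from h import *
def axle(f,rows,lo,hi,z=.06,sat=40,vmin=110):
    p=load(f)[0]; h=cv2.cvtColor(p,cv2.COLOR_RGB2HSV); out=[]
    for v in rows:
        m=(h[v,lo:hi,1]<sat)&(h[v,lo:hi,2]>vmin); xs=np.where(m)[0]
        if len(xs)>5: out.append((xs.min()+lo+ (xs.max()-xs.min())/2,v,len(xs)))
    return out
E
python3 - <<'E'
from ax import *
p=load('w4')[0]; print([p[v,318].tolist() for v in (112,116,120,124,126,128,130,140,200,250,255,258)]); print(p[200,295:340:3].tolist())
o=axle('w4',range(135,250,5),295,342); print(o)
w=onplane([(a,b) for a,b,_ in o],'w4',.06); l=np.polyfit(w[:,1],w[:,0],1); print('dir ang',np.degrees(np.arctan(-l[0])),w[0],w[-1], 'tip',onplane([(318,127)],'w4',.064),'housefront',onplane([(275,116),(318,116),(361,116)],'w4',.078),'hood',onplane([(317,256)],'w4',.078))
h=cv2.cvtColor(p,cv2.COLOR_RGB2HSV)
m=cv2.inRange(h,(0,150,90),(6,255,255))|cv2.inRange(h,(172,150,90),(180,255,255)); m[30:]=0;m[:,:280]=0;m[:,360:]=0
E
```

```text
[[59, 100, 78], [48, 70, 57], [40, 47, 48], [47, 49, 48], [56, 63, 59], [105, 111, 109], [130, 135, 134], [129, 134, 132], [130, 137, 133], [125, 132, 129], [120, 127, 125], [55, 84, 69]]
[[91, 96, 98], [69, 75, 76], [73, 79, 77], [73, 79, 78], [73, 78, 79], [91, 94, 94], [120, 126, 123], [128, 131, 131], [128, 133, 131], [119, 124, 121], [95, 101, 102], [99, 104, 107], [97, 104, 105], [98, 104, 107], [100, 107, 110]]
[(np.float64(327.0), 135, 13), (np.float64(318.5), 140, 12), (np.float64(325.0), 145, 13), (np.float64(323.5), 150, 14), (np.float64(318.5), 155, 12), (np.float64(318.0), 160, 13), (np.float64(318.0), 165, 13), (np.float64(324.0), 170, 15), (np.float64(318.0), 175, 13), (np.float64(318.0), 180, 13), (np.float64(317.5), 185, 12), (np.float64(317.5), 190, 12), (np.float64(319.5), 195, 13), (np.float64(317.5), 200, 12), (np.float64(317.5), 205, 12), (np.float64(317.5), 210, 12), (np.float64(317.5), 215, 12), (np.float64(317.5), 220, 12), (np.float64(317.0), 225, 11), (np.float64(317.0), 230, 11), (np.float64(316.5), 235, 12), (np.float64(316.5), 240, 12), (np.float64(317.0), 245, 11)]
dir ang 13.870830849279303 [0.55029758 0.10868599 0.06      ] [ 0.57481349 -0.00357172  0.06      ] tip [[0.53996417 0.11366842 0.064     ]] housefront [[0.50128427 0.11323166 0.078     ]
 [0.53675112 0.12403363 0.078     ]
 [0.57220494 0.13495612 0.078     ]] hood [[ 0.57569383 -0.00642038  0.078     ]]
```

```bash
python3 - <<'E'
from h import *
print(totool([.5678,.0206,.057]))
E
```

```text
[-4.41384399e+01  5.29049918e-03  1.74084353e+02]
```

```bash
python3 -m pendant '[[0,-44,0,40,0,0,0.007],[0,-44,0,95,0,0,0.007],[0,-44,0,140,0,0,0.007],[0,-44,0,165,0,0,0.007],[0,-44,0,174,0,0,0.007],[0,-44,0,174,0,0,0.007],[0,-44,0,174,0,0,0.007]]' 40; python3 - <<'E'
from h import *
st(); snap('wrist','w5')
E
```

```text
t: 4.95
tool_pos: [0.5691, 0.0207, 0.0589]
orientation: [1.875, 2.516, 0.004]
force: [0.3, 0.6, 0.4]
finger_gap: 0.5
{'t': 4.95, 'joints': [-0.0537, 0.2174, 1.7526, 0.0002, 1.1671, -0.3441], 'tool_pos': [0.5691, 0.0207, 0.0589], 'orientation': [1.8745, 2.5165, 0.0042], 'force': [0.2604, 0.6118, 0.4016], 'finger_gap': 0.5}
[[-0.286  0.958  0.005]
 [ 0.958  0.286 -0.   ]
 [-0.001  0.004 -1.   ]]
```

View pics/w5.png

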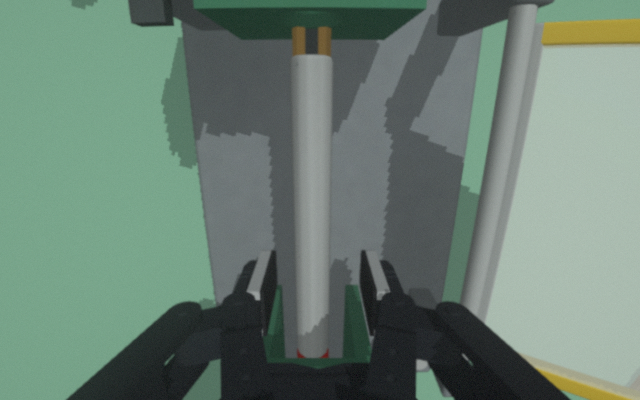

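The axle tip is at (312,56) and the open fingers straddle the axle. The axle's centre is about 313 and the fingers' midpoint about 318, so I check the lateral offset with rays.

```bash
python3 - <<'E'
from ax import *
p=load('w5')[0].astype(float).mean(2)
pts=[]
for v in range(70,320,10):
    row=cv2.GaussianBlur(p[v:v+1],(5,1),0)[0]; g=np.diff(row)
    a=285+np.argmax(g[285:306]); b=322+np.argmin(g[322:340]); pts.append(((a+b+1)/2,v,b-a))
print([(x[0],x[2]) for x in pts])
w=onplane([q[:2] for q in pts],'w5',.06); o=manip.get_obs(); M=R.from_rotvec(o['orientation']).as_matrix()
t=(w-o['tool_pos'])@M*1000; print(t[::3].round(1))
print('tip', ((onplane([(312,56)],'w5',.064)-o['tool_pos'])@M*1000).round(1),'house', ((onplane([(312,11)],'w5',.078)-o['tool_pos'])@M*1000).round(1))
E
```

```text
[(np.float64(314.5), np.int64(34)), (np.float64(314.5), np.int64(34)), (np.float64(315.0), np.int64(33)), (np.float64(315.0), np.int64(33)), (np.float64(314.5), np.int64(34)), (np.float64(311.5), np.int64(38)), (np.float64(311.5), np.int64(38)), (np.float64(314.0), np.int64(31)), (np.float64(313.5), np.int64(32)), (np.float64(311.0), np.int64(35)), (np.float64(313.5), np.int64(30)), (np.float64(311.0), np.int64(35)), (np.float64(311.5), np.int64(34)), (np.float64(311.5), np.int64(34)), (np.float64(311.5), np.int64(34)), (np.float64(310.0), np.int64(31)), (np.float64(311.0), np.int64(33)), (np.float64(311.5), np.int64(32)), (np.float64(311.5), np.int64(32)), (np.float64(315.0), np.int64(37)), (np.float64(312.0), np.int64(33)), (np.float64(312.5), np.int64(32)), (np.float64(312.5), np.int64(32)), (np.float64(312.5), np.int64(32)), (np.float64(312.0), np.int64(31))]
[[ 91.6  -0.8  -1.2]
 [ 80.9  -0.6  -1.2]
 [ 69.7  -2.   -1.2]
 [ 57.8  -2.3  -1.2]
 [ 45.1  -2.2  -1.2]
 [ 31.6  -2.9  -1.1]
 [ 17.2  -2.4  -1.1]
 [  1.6  -2.   -1.1]
 [-15.3  -2.4  -1.1]]
tip [[96.  -1.6 -5.2]] house [[107.3  -1.3 -19.2]]
```

```bash
python3 -m pendant '[[0,0,-2.2,1,0,0,0],[0,0,-2.2,1,0,0,0],[0.4,0,-2.2,1,0,0,0],[1,0,-2.2,1,0,0,0],[1,0,-2.2,1,0,0,0],[1,0,-2.2,1,0,0,0],[1,0,-2.2,1,0,0,0]]' 40; python3 - <<'E'
from h import *
st(); snap('wrist','w6')
E
```

```text
t: 5.88
tool_pos: [0.5665, 0.02, 0.0581]
orientation: [1.875, 2.517, 0.003]
force: [-4.8, -1.1, 5.2]
finger_gap: 0.17
{'t': 5.875, 'joints': [-0.0552, 0.213, 1.7593, -0.0001, 1.1658, -0.3454], 'tool_pos': [0.5665, 0.02, 0.0581], 'orientation': [1.875, 2.517, 0.003], 'force': [-4.812, -1.1167, 5.197], 'finger_gap': 0.1699}
[[-0.286  0.958  0.004]
 [ 0.958  0.286 -0.   ]
 [-0.001  0.003 -1.   ]]
```

View pics/w6.png

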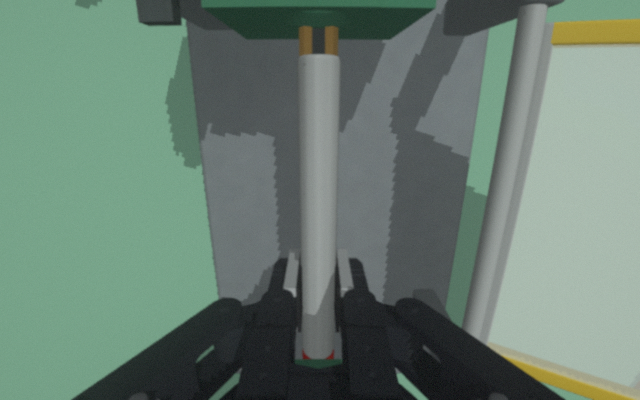

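Gripped: the axle sits centred between the pads (column 319) with its tip at row 56. I slide it forward and watch the forces.

```bash
python3 -m pendant '[[1,8,-0.5,0,0,0,0],[1,16,-0.5,0,0,0,0],[1,24,-0.5,0,0,0,0],[1,30,-0.5,0,0,0,0],[1,30,-0.5,0,0,0,0]]'; python3 - <<'E'
from h import *
st(); snap('wrist','w7')
E
```

```text
t: 6.55
tool_pos: [0.5574, 0.0497, 0.0582]
orientation: [1.874, 2.518, 0.004]
force: [0.9, 2.8, 0.9]
finger_gap: 0.175
{'t': 6.55, 'joints': [-0.0032, 0.1945, 1.7803, 0.0007, 1.163, -0.2946], 'tool_pos': [0.5574, 0.0497, 0.0582], 'orientation': [1.8742, 2.5181, 0.0043], 'force': [0.8576, 2.8495, 0.8814], 'finger_gap': 0.1749}
[[-0.287  0.958  0.004]
 [ 0.958  0.287  0.001]
 [-0.     0.004 -1.   ]]
```

View pics/w7.png

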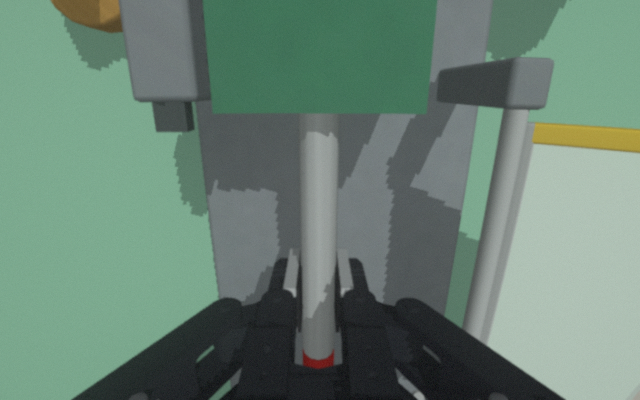

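The tip is inside the housing (the axle passes under the front edge at row 113). I continue the slide.

```bash
python3 -m pendant '[[1,9,0,0,0,0,0],[1,18,0,0,0,0,0],[1,27,0,0,0,0,0],[1,36,0,0,0,0,0],[1,45,0,0,0,0,0],[1,53,0,0,0,0,0],[1,53,0,0,0,0,0],[1,53,0,0,0,0,0]]'; python3 - <<'E'
from h import *
st(); snap('wrist','w8'); snap('scene','s8');p=load('s8')[0]; cv2.imwrite('pics/s8z.png',cv2.resize(p[120:260,280:410,::-1],None,fx=4,fy=4))
E
```

```text
t: 7.6
tool_pos: [0.5422, 0.1009, 0.0582]
orientation: [1.874, 2.519, 0.005]
force: [2.3, 3.9, 2.1]
finger_gap: 0.169
{'t': 7.6, 'joints': [0.0902, 0.1741, 1.8036, 0.0014, 1.1602, -0.2017], 'tool_pos': [0.5422, 0.1009, 0.0582], 'orientation': [1.8743, 2.5188, 0.0054], 'force': [2.2794, 3.8617, 2.0503], 'finger_gap': 0.169}
[[-0.287  0.958  0.004]
 [ 0.958  0.287  0.002]
 [ 0.     0.004 -1.   ]]
```

View pics/w8.png

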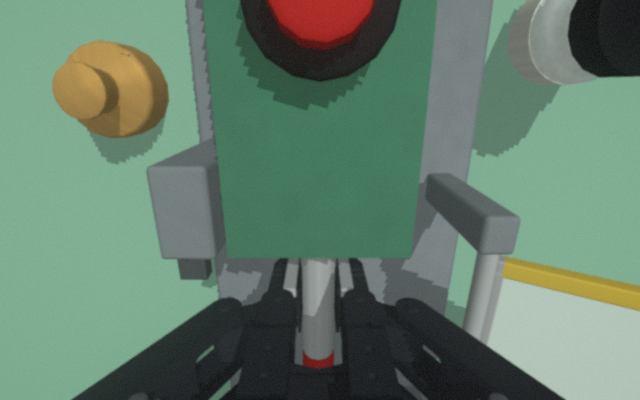

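View pics/s8z.png

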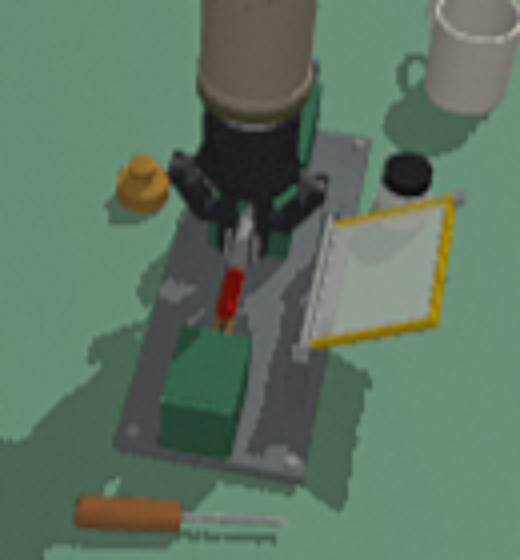

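The steel part is in the bore and the whole red tail is exposed (crop (230,293)). I let go, then back off along the axle to the tail.

```bash
python3 -m pendant '[[0,0,0,0,0,0,0],[0,0,0,0,0,0,0],[0,0,0,0,0,0,0],[0,0,0,0,0,0,0],[0,-20,0,0,0,0,0],[0,-45,0,0,0,0,0],[0,-66,0,0,0,0,0],[0,-66,0,0,0,0,0],[0,-66,0,0,0,0,0]]'; python3 - <<'E'
from h import *
st(); snap('wrist','w9'); snap('scene','s9');p=load('s9')[0]; cv2.imwrite('pics/s9z.png',cv2.resize(p[120:260,280:410,::-1],None,fx=4,fy=4))
E
```

```text
t: 8.82
tool_pos: [0.5611, 0.0371, 0.0581]
orientation: [1.876, 2.518, 0.005]
force: [0.0, 0.9, 0.6]
finger_gap: 0.501
{'t': 8.825, 'joints': [-0.0261, 0.2017, 1.7723, 0.0018, 1.1643, -0.317], 'tool_pos': [0.5611, 0.0371, 0.0581], 'orientation': [1.8759, 2.5179, 0.0051], 'force': [0.0216, 0.8546, 0.5735], 'finger_gap': 0.5014}
[[-0.286  0.958  0.003]
 [ 0.958  0.286  0.002]
 [ 0.001  0.004 -1.   ]]
```

View pics/w9.png

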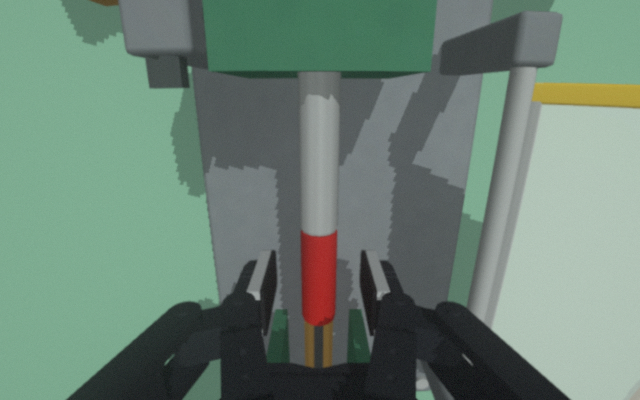

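View pics/s9z.png

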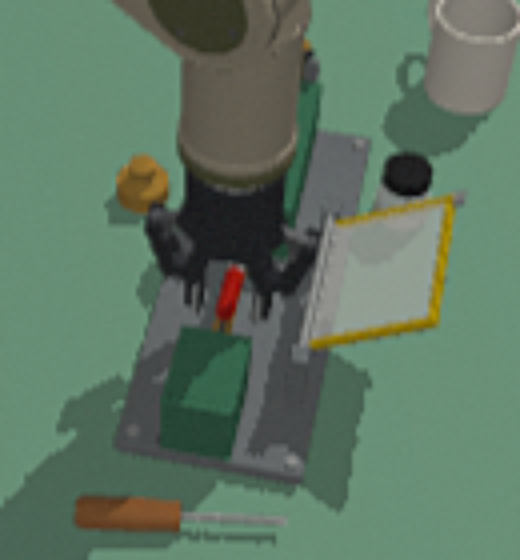

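The red runs from row 231 to about row 322 between the open fingers. I compute where it lies relative to the TCP.

```bash
python3 - <<'E'
from ax import *
o=manip.get_obs(); M=R.from_rotvec(o['orientation']).as_matrix()
for uv,z in(((319,231),.068),((319,318),.068),((319,325),.060),((319,73),.078)): print(uv,((onplane([uv],'w9',z)-o['tool_pos'])@M*1000).round(1))
E
```

```text
(319, 231) [[29.9  0.9 -9.9]]
(319, 318) [[-13.3   0.9  -9.9]]
(319, 325) [[-24.2   0.9  -1.9]]
(319, 73) [[ 89.    0.9 -19.8]]
```

```bash
python3 -m pendant '[[0.4,0,0,0,0,0,0],[1,0,0,0,0,0,0],[1,0,0,0,0,0,0],[1,0,0,0,0,0,0],[1,0,0,0,0,0,0],[1,9,0,0,0,0,0],[1,18,0,0,0,0,0],[1,27,0,0,0,0,0],[1,36,0,0,0,0,0],[1,45,0,0,0,0,0],[1,54,0,0,0,0,0],[1,54,0,0,0,0,0]]' 50; python3 - <<'E'
from h import *
st(); snap('wrist','w10')
E
```

```text
t: 10.42
tool_pos: [0.5453, 0.0907, 0.0582]
orientation: [1.874, 2.52, 0.007]
force: [1.3, 3.3, 1.8]
finger_gap: 0.169
{'t': 10.425, 'joints': [0.0706, 0.1774, 1.7999, 0.0026, 1.1607, -0.2226], 'tool_pos': [0.5453, 0.0907, 0.0582], 'orientation': [1.8737, 2.5202, 0.0065], 'force': [1.3213, 3.2656, 1.7789], 'finger_gap': 0.1694}
[[-0.288  0.958  0.003]
 [ 0.958  0.288  0.003]
 [ 0.002  0.004 -1.   ]]
```

View pics/w10.png

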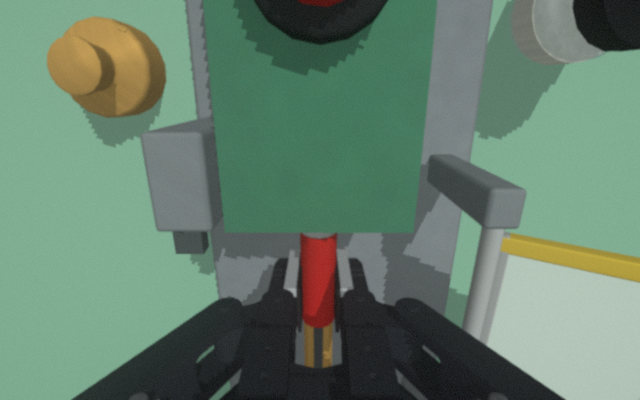

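Only a sliver of steel is left before the housing edge at row 233. I push on in small steps until it bottoms.

```bash
python3 -m pendant '[[1,3,0,0,0,0,0],[1,5,0,0,0,0,0],[1,7,0,0,0,0,0],[1,7,0,0,0,0,0]]'; python3 -m pendant '[[1,1,0,0,0,0,0],[1,2,0,0,0,0,0],[1,2,0,0,0,0,0]]';  python3 -m pendant '[[1,1,0,0,0,0,0],[1,2,0,0,0,0,0],[1,2,0,0,0,0,0]]'
```

```text
t: 10.98
tool_pos: [0.5434, 0.0971, 0.0583]
orientation: [1.874, 2.52, 0.007]
force: [2.4, -0.7, 2.0]
finger_gap: 0.17
t: 11.35
tool_pos: [0.5428, 0.0991, 0.0583]
orientation: [1.874, 2.52, 0.007]
force: [2.5, -0.9, 2.1]
finger_gap: 0.171
t: 11.72
tool_pos: [0.5422, 0.1012, 0.0583]
orientation: [1.874, 2.52, 0.007]
force: [2.1, -1.7, 1.7]
finger_gap: 0.174
```

```bash
python3 -m pendant '[[1,1,0,0,0,0,0],[1,2,0,0,0,0,0],[1,2,0,0,0,0,0]]';  python3 - <<'E'
from h import *
st(); snap('wrist','w11'); snap('scene','s11');p=load('s11')[0]; cv2.imwrite('pics/s11z.png',cv2.resize(p[120:260,280:410,::-1],None,fx=4,fy=4))
E
```

```text
t: 12.1
tool_pos: [0.5416, 0.1033, 0.0583]
orientation: [1.874, 2.52, 0.007]
force: [2.6, -1.0, 2.1]
finger_gap: 0.168
{'t': 12.1, 'joints': [0.0938, 0.1735, 1.8041, 0.0028, 1.1602, -0.1995], 'tool_pos': [0.5416, 0.1033, 0.0583], 'orientation': [1.8737, 2.5203, 0.007], 'force': [2.5686, -0.9673, 2.0594], 'finger_gap': 0.1676}
[[-0.288  0.958  0.004]
 [ 0.958  0.288  0.003]
 [ 0.002  0.004 -1.   ]]
```

View pics/w11.png

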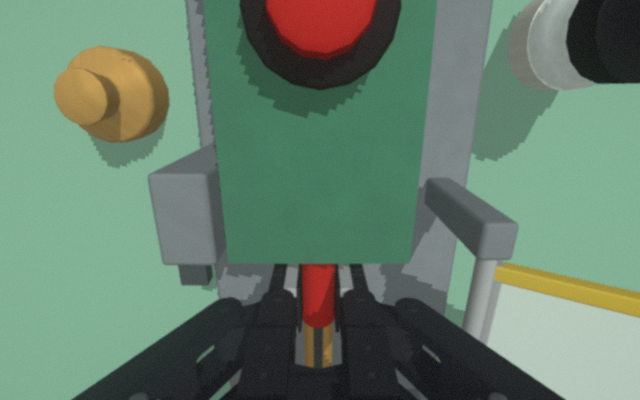

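The housing edge is now at row 264 and the tail end still at row 325, so the axle is moving with the grip and has not bottomed yet.

```bash
python3 - <<'E'
from h import *
o=manip.get_obs(); M=R.from_rotvec(o['orientation']).as_matrix()
for uv,z in(((319,325),.060),((319,318),.068),((319,264),.078)): print(uv,((onplane([uv],'w11',z)-o['tool_pos'])@M*1000).round(1))
E
python3 -m pendant '[[1,1,0,0,0,0,0],[1,2,0,0,0,0,0],[1,2,0,0,0,0,0]]'; python3 -m pendant '[[1,1,0,0,0,0,0],[1,2,0,0,0,0,0],[1,2,0,0,0,0,0]]'
```

```text
(319, 325) [[-23.8   1.   -1.8]]
(319, 318) [[-12.9   1.   -9.7]]
(319, 264) [[ 21.1   0.9 -19.7]]
t: 12.58
tool_pos: [0.5416, 0.1034, 0.0583]
orientation: [1.873, 2.518, 0.004]
force: [5.3, -9.8, 0.3]
finger_gap: 0.171
t: 12.95
tool_pos: [0.5415, 0.1035, 0.0584]
orientation: [1.872, 2.516, 0.002]
force: [4.7, -11.7, 0.4]
finger_gap: 0.168
```

```bash
python3 -m pendant '[[1,2,0,0,0,0,0],[1,4,0,0,0,0,0],[1,5,0,0,0,0,0],[1,5,0,0,0,0,0]]' 70; python3 - <<'E'
from h import *
st(); snap('wrist','w12')
E
python3 -m pendant '[[1,0,0,0,0,0,0],[0,0,0,0,0,0,0],[0,0,0,0,0,0,0],[0,0,0,0,0,0,0],[0,0,0,0,0,0,0]]'; python3 - <<'E'
from h import *
snap('wrist','w13')
E
```

```text
t: 13.45
tool_pos: [0.5415, 0.1036, 0.0585]
orientation: [1.869, 2.51, -0.005]
force: [9.1, -23.7, -0.1]
finger_gap: 0.163
{'t': 13.45, 'joints': [0.1026, 0.1717, 1.8058, -0.0113, 1.1574, -0.1833], 'tool_pos': [0.5415, 0.1036, 0.0585], 'orientation': [1.8694, 2.5099, -0.0049], 'force': [9.1394, -23.6712, -0.1344], 'finger_gap': 0.1629}
[[-0.286  0.958  0.008]
 [ 0.958  0.286 -0.01 ]
 [-0.011  0.005 -1.   ]]
t: 14.12
tool_pos: [0.5413, 0.1039, 0.0584]
orientation: [1.869, 2.511, -0.005]
force: [0.1, 0.1, -0.3]
finger_gap: 0.504
```

View pics/w13.png

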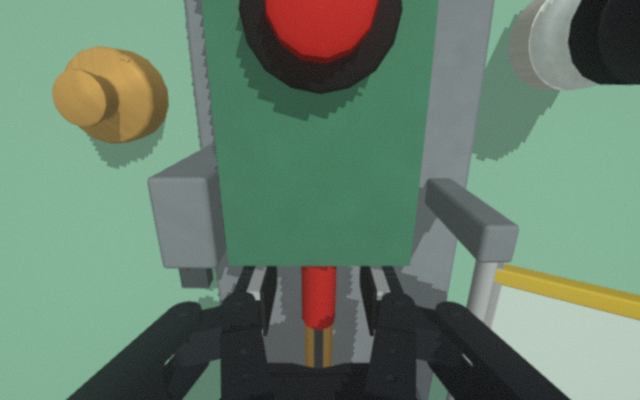

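The axle stopped firm against about 25 N, and I have released it: fingers clear, red only. I retreat straight up and back to verify.

```bash
python3 -m pendant '[[0,-5,0,0,0,0,0],[0,-8,0,-20,0,0,0],[0,-8,0,-60,0,0,0],[0,-10,0,-110,0,0,0],[0,-40,0,-150,0,0,0],[0,-60,0,-170,0,0,0],[0,-60,0,-170,0,0,0],[0,-60,0,-170,0,0,0]]'; python3 - <<'E'
from h import *
st(); snap('wrist','w14'); snap('scene','s14');p=load('s14')[0]; cv2.imwrite('pics/s14z.png',cv2.resize(p[120:260,280:410,::-1],None,fx=4,fy=4))
E
```

```text
t: 15.18
tool_pos: [0.5563, 0.0481, 0.2269]
orientation: [1.872, 2.512, -0.008]
force: [-0.5, 0.3, 0.0]
finger_gap: 0.498
{'t': 15.175, 'joints': [0.0001, 0.0258, 1.6375, -0.0091, 1.4742, -0.2892], 'tool_pos': [0.5563, 0.0481, 0.2269], 'orientation': [1.8717, 2.5122, -0.0076], 'force': [-0.5364, 0.3138, 0.0214], 'finger_gap': 0.4983}
[[-0.286  0.958  0.004]
 [ 0.958  0.286 -0.009]
 [-0.01   0.001 -1.   ]]
```

View pics/w14.png

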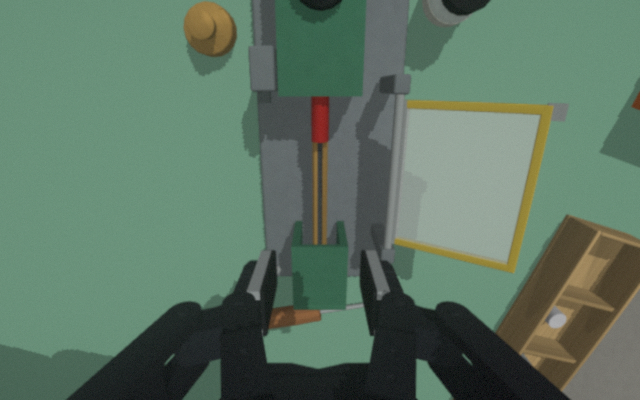

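View pics/s14z.png

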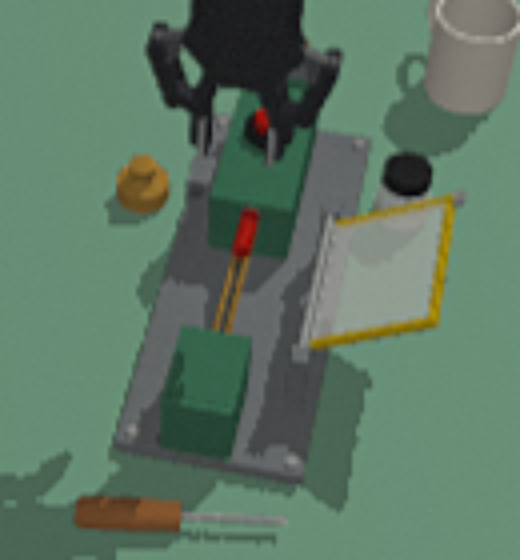

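The red sticks out of the housing from row 96 to row 142. The guard is open and the neighbouring objects are where they were. One last measurement of the red length.

```bash
python3 - <<'E'
from h import *
p=load('w14')[0].astype(int); c=p[85:150,320]; r=[85+i for i,x in enumerate(c) if x[0]>x[1]*2]; print(r[0],r[-1])
a=onplane([(320,r[0])],'w14',.078); t=onplane([(320,r[-1]-1)],'w14',.064)
h=onplane([(320,245)],'w14',.078)
print('red length from housing front', np.linalg.norm((a-t)[0,:2])*1000, 'hood edge to tail',np.linalg.norm((h-t)[0,:2])*1000,'(100 expected)')
z0=load('scene0')[0].astype(int);z1=load('s14')[0].astype(int)
for n,f in(('scene','s14'),):
    d=(abs(z0-z1).sum(2)>90).astype(np.uint8); _,_,s,_=cv2.connectedComponentsWithStats(d); print([x.tolist() for x in s[1:] if x[4]>15])
manip.sign_off()
E
```

```text
97 142
red length from housing front 38.870513297772355 hood edge to tail 98.88439307329035 (100 expected)
[[126, 0, 253, 86, 10484], [180, 59, 12, 8, 25], [350, 64, 15, 43, 215], [141, 70, 8, 8, 25], [316, 72, 50, 88, 1498], [138, 78, 66, 35, 1265], [116, 118, 196, 113, 3081], [161, 147, 16, 10, 61], [41, 150, 115, 98, 3144], [191, 150, 43, 31, 308], [312, 169, 50, 59, 1311], [357, 169, 37, 38, 844], [95, 195, 19, 14, 39], [356, 208, 17, 40, 205], [287, 233, 11, 13, 26], [132, 234, 36, 13, 49], [92, 241, 12, 9, 19], [289, 246, 20, 22, 68], [208, 255, 12, 7, 19], [229, 264, 18, 8, 20], [266, 282, 11, 10, 18], [115, 287, 16, 4, 21], [197, 291, 16, 8, 22], [256, 293, 10, 13, 18], [243, 306, 12, 18, 28], [229, 323, 10, 6, 27], [212, 334, 12, 6, 20]]
the job is handed in; nothing more can be done
```

The axle is fully home in the bore, the guard is open, and the job was handed in at about 15 s of robot time.

I pressed the release button and the guard sprang open. I gripped the bare steel and slid the axle partway in, about 84 mm. Then I let go, took hold of the red tail and pushed until the axle stopped.

- **Fully home:** the axle stayed put as the push rose to about 25 N. About 39 mm of red sticks out, against 40 mm expected, which agrees within the 2 mm calibration. The tail measures 99 mm from the hood edge, against 100 mm expected.
- **Released and clear:** the gripper is open and well above the machine, and the force reading is near zero.
- **Other objects:** the weight, jar, awl and mug look unmoved in the last pictures. I did not measure their positions again. The mallet and marker I did not look at again; the arm never went near them. A before-and-after comparison of the scene camera mostly showed the arm, its shadow and the guard. It also flagged small patches that I did not trace to a cause, a few near the awl, mallet and marker.
- **One disagreement:** the first button press, meant to reach the guard's 4 mm release point, stopped short and the guard stayed shut. A second press 3 mm deeper released it.

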